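Set the block tray on the sloped bar stand and lay the fitting print block in it

TASK

Set the aluminium tray on the narrow sloped bar of the stand, open side up, lengthwise along the bar, centred across it and with its lower end against the lip at the bottom of the bar, and let go. Then lay in the tray the one printing block that fits inside it, rubber side down and flat on the tray's floor. The other two blocks finish upright on the table, and everything else on the desk is left where it is.

Things in the scene. Friction and masses are not known exactly. Their poses are not given: they have to be found in the camera images.
- rest: Wooden bar on top of the fixed grey stand, 150 long, 36 wide, 12 thick (mm), sloped 30 degrees, rising away from the robot. Origin: centre of its upper face, 110 above the table; x up the slope, y across, z square out of the face. A steel lip across the low end, inner face at x = -75, stands 12 above the face. Free space either side of the bar; base plate 180 x 110 x 8 on the table.
- lamp_bar (a point): Fixed lamp over the upper half of the sloped bar: a black bar 24 (x) x 150 (y) x 14 high; the point is its centre, 277 above the table and 45 beyond the middle of the sloped bar, on a post 12 thick rising from the base plate 49 farther on. It is in the way of a gripper held upright over the stand; x, y as the stand's, level.
- tray_mid (a point): Open aluminium tray, outside 150 long x 68 wide x 22 high, walls and floor 4 thick (inside 142 x 60, 18 deep); about 0.28 kg. Starts flat on the table, open side up. The point is at its centre, 11 above its underside; x along its length, y across, z out of the open side. Same either way round.
- block_a_mid (a point): Printing block A: pale wood with a black rubber underside, a flat base 134 long x 52 wide x 20 high and, in the middle on top, an upright wooden grip bar 70 long (along x) x 22 wide (along y) x 42 high, so 62 high in all; about 0.2 kg. The point is at its centre, 31 above its underside; x along its length, z up. Same either way round.
- block_b_mid (a point): Printing block B: pale wood with a black rubber underside, a flat base 160 long x 52 wide x 20 high and, in the middle on top, an upright wooden grip bar 70 long (along x) x 22 wide (along y) x 42 high, so 62 high in all; about 0.2 kg. The point is at its centre, 31 above its underside; x along its length, z up. Same either way round.
- block_c_mid (a point): Printing block C: pale wood with a black rubber underside, a flat base 110 long x 76 wide x 20 high and, in the middle on top, an upright wooden grip bar 70 long (along x) x 22 wide (along y) x 42 high, so 62 high in all; about 0.2 kg. The point is at its centre, 31 above its underside; x along its length, z up. Same either way round.
- spool: Wooden reel, 40 diameter, 45 high, standing among the blocks; origin under its centre. Bystander: leave it.
- ink_pot: Amber glass pot with black cap, 38 diameter, 48 high, standing among the blocks; origin under its centre. Bystander: leave it.
- ink_tin: Ink tin, 56 diameter, 70 high, between stand and tray; origin under its centre. Bystander: leave it.
- black_bottle: Ink bottle with black cap, 70 diameter, 170 high, left of the work; origin under its centre. Bystander: leave it.
- mug: White mug, 80 diameter, 90 high, right of the work; origin under its centre. Bystander: leave it.
- book: Closed book 210 x 150 x 32 lying on the right; origin under its centre, x along its length. Bystander: leave it.
- knife_spatula: Spatula lying on the left, along its x. Bystander: leave it.
Not all that is in view belongs to the job. What is shaped like the part that bears tray_mid but purple is not meant.

How it is judged:
On the way:
1. the tray lies on the sloped bar against its lip, released, with the block not yet in it (x of tray_mid in the frame of rest between -0.006 and 0.012 m and y of tray_mid in the frame of rest between -0.01 and 0.01 m and z of tray_mid in the frame of rest between 0.006 and 0.016 m and angle between the x axis of tray_mid and the x axis of rest, either way round below 0.14 rad and angle between the z axis of tray_mid and the z axis of rest, either way round below 0.09 rad and contact force between the fingers and tray below 0.5 N and distance between block_a_mid and tray_mid above 0.08 m), for 0.2 s.
At the end, for the whole second after the job is handed in: The tray lies flat on the sloped bar, lengthwise (within 8 degrees), centred across it within 10 mm, lower end within 12 mm of the lip; block A lies flat on the tray's floor, rubber side down; both released and at rest. Blocks B and C are upright on the table (moved or not) (x of tray_mid in the frame of rest between -0.006 and 0.012 m and y of tray_mid in the frame of rest between -0.01 and 0.01 m and z of tray_mid in the frame of rest between 0.006 and 0.016 m and angle between the x axis of tray_mid and the x axis of rest, either way round below 0.14 rad and angle between the z axis of tray_mid and the z axis of rest, either way round below 0.09 rad and x of block_a_mid in the frame of tray_mid between -0.009 and 0.009 m and y of block_a_mid in the frame of tray_mid between -0.009 and 0.009 m and z of block_a_mid in the frame of tray_mid between 0.02 and 0.028 m and angle between the z axis of block_a_mid and the z axis of tray_mid, either way round below 0.08 rad and angle between block_a_mid's own z axis and vertical below 1 rad and height (world z) of each of block_b_mid, block_c_mid below 0.04 m and angle between each of block_b_mid, block_c_mid's own z axis and vertical below 0.15 rad and linear speed of each of tray, block_a below 0.02 m/s); the robot touches nothing.
It fails at once if a bystander is shifted by more than 30 mm (distance of any of spool, ink_pot, ink_tin, black_bottle, mug, book, knife_spatula from where it was at the start of the episode above 0.03 m).
It fails at once if a standing bystander is tipped over (angle between any of spool, ink_pot, ink_tin, black_bottle, mug's own z axis and vertical above 0.5 rad).
It also fails if it takes over 70 s, if anything falls off the work surface, if the arm or the gripper's body presses on something with over 40 N, if the wrist force passes 120 N, or if a joint passes its speed limit or range.

ROBOT

A 7-joint arm with a two-finger parallel gripper is mounted at the origin on the work surface. World frame = base frame: x ahead of the robot, y to its left, z up, the work surface at z = 0. Lengths are in m, angles in rad, forces in N, time in s.
With the tool pointing down it reaches from about 0.425 to 0.925 m from the base axis. Payload 6.8 kg.
Tool frame: the origin (TCP) lies midway between the tips of the shut fingers; the grasp point (between the pads) lies 19 mm behind it; x points along the fingers, z is the direction in which the jaws open and shut, and the axes are right-handed (so a half turn about x gives the same grasp; the last joint's range is limited). The gripper opens to 85 mm and grips with 20 to 120 N. Pads are 22 mm wide; open, the fingers measure 114 mm over their backs; the gripper's body (76 mm by 85 mm) begins 54 mm behind the grasp point. The pads swing forward as they close: fully open they stand 13 mm farther back than shut.
Start: joints at [-1.381, 0.477, 0.022, 1.555, -0.011, 1.109, -0.083], TCP at [0.198, 0.645, 0.231] pointing down, gripper open.
Joint ranges: [-2.96, 2.96], [-0.34, 2.1], [-1.41, 1.46], [0.24, 2.44], [-1.37, 4.51], [0.17, 1.92], [-2.96, 2.96]. Speed limits (rad/s): [2.39, 2.39, 3.14, 3.14, 3.14, 3.14, 3.14].

INTERFACE

Orientations are given as a unit quaternion [w, x, y, z].
In Python, from station import bot gives the robot as it stands. The module is installed in compiled form; this text tells all that it offers.
- The arm moves only by the shell command python3 -m jog 'ROWS' [FORCE]. ROWS is text: rows parted by semicolons, each of 7 numbers parted by spaces: the shift along the tool's x, y, z in mm, then the turn, a rotation vector about the tool's x, y, z in units of 6 degrees (1.0 is 6 degrees), then the finger opening in mm, from 0 to 85.4. A call has 1 to 5 rows; each row shifts and turns the commanded pose from where the row before left it, along the tool's axes as they then stand; what a row does not reach is not made up. A row lasts 1/10 s, in which the tool goes at most 50 mm and 8.59 degrees, less where a joint would pass 70% of its speed; a pose out of reach is approached as far as the arm can. A call with a gripper value outside its range is refused whole. The fingers move at their own pace and stop on an object; FORCE is the grip in N (left out, the last holds). Time passes only in rows, so rows that do not move let the fingers close. It gives the time, the measured TCP pose, the force and the opening at its end, in the units of the state.
- bot.get_obs(): the state, without advancing time (a new reading comes with each control period).
- bot.read_camera(name): name is "side" or "top"; returns (picture, depth): 400x640x3 uint8, red, green, blue; 400x640 float32, m along the optical axis (not along the pixel's ray), 0 where there is no reading.
- bot.calibration(name): a dict with "fx", "fy", "cx", "cy" (pixels), "T" (4x4, takes a point from camera to world coordinates). Camera axes: x right, y up, looking along -z (the intrinsics and any distortion apply to the point x, -y, -z); pixel columns grow to the right and rows downward; lengths in m; the calibration is good to about 2 mm. A picture is of the moment at which its call begins. calibration takes no time and is no camera call.
- bot.hand_in(): hands the job in, once; it reports no verdict.
The state is a dict: "t": time; "q": joint angles; "joint_vel": joint speeds; "joint_torque": joint torques, N m; "eef_pos": TCP position; "tool_rot": TCP orientation; "contact_force": force on the tool from outside, world axes, zero at the start; "torque": the same for the moment, N m; "gripper_width": opening from 0.0 (shut) to 1.0 (fully open).
Only numpy, scipy, OpenCV 4.12 (cv2) and the standard library are available. Lean on these libraries where they do the work, as an engineer would, in place of code of your own. Each camera call takes 0.05 s, during which the arm holds its last target.

## Working session

There is one attempt and no reset: what is moved stays moved. The work goes in short steps, Python scripts to look and compute and a shell command to move; the robot and the scene stay as the last step left them, time stands still between calls to the robot, and variables do not carry over. Pictures are saved under pics/ and viewed, and the job is handed in when it is done.

```bash
ls; mkdir -p pics; python3 - <<'E'
from station import bot
import cv2,numpy as np
print(bot.get_obs())
for n in("side","top"):
    p,d=bot.read_camera(n); np.save(f"pics/{n}0.npy",d); cv2.imwrite(f"pics/{n}0.png",p[:,:,::-1]); c=bot.calibration(n); print(n,c); 
E
```

```text
pics
{'t': 0.0, 'q': array([-1.3810981 ,  0.47784993,  0.02233539,  1.55648284, -0.01147841,
        1.10930891, -0.08310087]), 'joint_vel': array([-0.00015775, -0.00045076, -0.00096043,  0.00217562, -0.00115679,
        0.00031106,  0.00112839]), 'joint_torque': array([ 5.83587662e-04, -5.96438956e+01,  1.60837054e+00, -2.81191814e+01,
        1.25367130e-02,  9.35553282e-03, -1.84676901e-05]), 'eef_pos': array([0.19789524, 0.64469566, 0.23027899]), 'tool_rot': array([ 0.56812483, -0.42075056,  0.56914491,  0.4198538 ]), 'contact_force': array([ 0.16914007, -0.47769533,  0.32262606]), 'torque': array([ 0.01012359, -0.01354643,  0.0346375 ]), 'gripper_width': 1.001429539553774}
side {'fx': 367.32437609770585, 'fy': 367.32437609770585, 'cx': 324.7016948542982, 'cy': 196.84810426855822, 'T': array([[ 0.81977904,  0.28913889, -0.49432887, -0.08230699],
       [-0.57256169,  0.39626974, -0.71773491, -0.83432524],
       [-0.0116375 ,  0.87141781,  0.49040348,  0.7443745 ],
       [ 0.        ,  0.        ,  0.        ,  1.        ]])}
top {'fx': 400.6047397435116, 'fy': 400.6047397435116, 'cx': 318.71214323389387, 'cy': 203.54844126169155, 'T': array([[-0.0194027 ,  0.98612787, -0.1648495 ,  0.26651773],
       [-0.999502  , -0.02323514, -0.02135149, -0.00953182],
       [-0.0248856 ,  0.16435313,  0.9860876 ,  1.52175609],
       [ 0.        ,  0.        ,  0.        ,  1.        ]])}
```

View pics/top0.png

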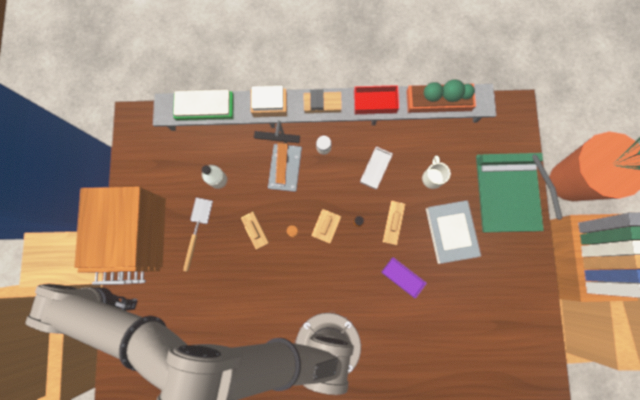

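View pics/side0.png

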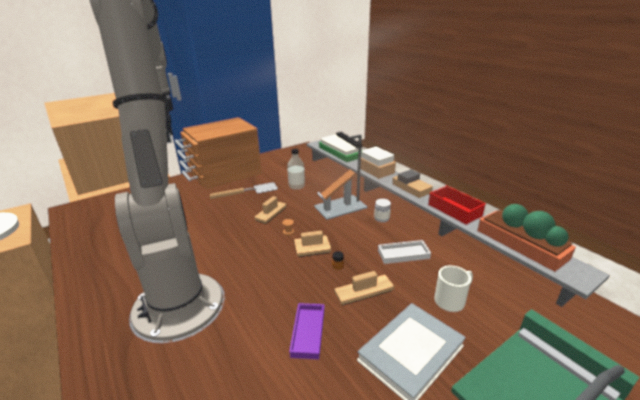

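Top view: white/aluminium tray (376,168), purple decoy (404,278). There are three block candidates at (254,230), (326,226) and (394,223), the stand's bar is at (282,163) and the lamp bar at (277,137). Next I measure the masks in world coordinates.

```bash
cat > h.py <<'E'
import numpy as np,cv2
from station import bot
from scipy.spatial.transform import Rotation as R
def rays(n,uv):
    c=bot.calibration(n);uv=np.atleast_2d(uv).astype(float)
    d=np.c_[(uv[:,0]-c['cx'])/c['fx'],-(uv[:,1]-c['cy'])/c['fy'],-np.ones(len(uv))]
    return c['T'][:3,3],d@c['T'][:3,:3].T
def plane(n,uv,z):
    o,d=rays(n,uv); return o+d*((z-o[2])/d[:,2])[:,None]
def cloud(n,dep):
    v,u=np.mgrid[:400,:640]; o,d=rays(n,np.c_[u.ravel(),v.ravel()])
    return (o+d*dep.reshape(-1,1)).reshape(400,640,3)
def proj(n,P):
    c=bot.calibration(n);p=(np.atleast_2d(P)-c['T'][:3,3])@c['T'][:3,:3]
    return np.c_[c['cx']+c['fx']*p[:,0]/-p[:,2],c['cy']-c['fy']*p[:,1]/-p[:,2]]
E
python3 - <<'E'
from h import *
for n,(x,y,w,h) in dict(top=(190,110,280,190),side=(240,120,240,190)).items():
    im=cv2.imread(f"pics/{n}0.png")[y:y+h,x:x+w]; cv2.imwrite(f"pics/{n}0c.png",cv2.resize(im,None,fx=2.85,fy=2.85,interpolation=cv2.INTER_CUBIC))
im=cv2.imread("pics/top0.png");d=np.load("pics/top0.npy");W=cloud("top",d)
print("table z",[W[v,u].round(3) for u,v in((350,260),(250,270),(420,200))])
x,y,w,h=190,125,280,180
z=W[:,:,2]
for name,lo,hi in(("blocks/base",.010,.03),("bars",.045,.075)):
    m=((z>lo)&(z<hi)).astype(np.uint8); m[:y]=0;m[y+h:]=0;m[:,:x]=0;m[:,x+w:]=0
    k,l,s,c=cv2.connectedComponentsWithStats(m)
    for i in range(1,k):
        if s[i,4]<25: continue
        P=W[l==i]; r=cv2.minAreaRect((P[:,:2]*1000).astype(np.float32)); print(name,c[i].round(1),s[i,4],P.mean(0).round(4),[np.round(q,1) for q in r], im[l==i].mean(0).round())
E
```

```text
table z [array([ 0.303, -0.09 , -0.   ]), array([0.273, 0.286, 0.003]), array([ 0.526, -0.366, -0.005])]
blocks/base [375.5 167.6] 146 [ 0.653  -0.1983  0.0198] [array([ 654.6, -199.3]), array([ 67.8, 151.5]), np.float64(63.9)] [194. 199. 210.]
blocks/base [439.4 172.2] 34 [ 0.6281 -0.4407  0.0198] [array([ 626.4, -437.6]), array([64.4, 22.1]), np.float64(39.2)] [192. 205. 208.]
blocks/base [427.5 183.2] 32 [ 0.587  -0.3933  0.018 ] [array([ 590.2, -396.2]), array([72.3, 24.3]), np.float64(43.5)] [159. 174. 182.]
blocks/base [393.  222.9] 468 [ 0.4378 -0.2546  0.0194] [array([ 440.4, -255.6]), array([ 55.9, 161.1]), np.float64(75.0)] [127. 187. 230.]
blocks/base [446.6 210.7] 78 [ 0.478  -0.4549  0.0278] [array([ 476.7, -452.8]), array([88.9, 36.7]), np.float64(83.2)] [191. 189. 184.]
blocks/base [325.8 226. ] 465 [ 0.4314 -0.0021  0.0199] [array([433.3,  -2.1]), array([ 75.5, 110.7]), np.float64(66.7)] [126. 188. 231.]
blocks/base [254.7 230.8] 358 [0.4192 0.2668 0.0202] [array([421. , 269.2]), array([133.9,  52.2]), np.float64(25.9)] [120. 178. 223.]
blocks/base [432.4 223. ] 35 [ 
[... 972 characters left out ...]
394.8]), array([27.8, 67.7]), np.float64(57.6)] [124. 134. 141.]
bars [395. 221.] 122 [ 0.4396 -0.2556  0.06  ] [array([ 439.9, -256.8]), array([22.7, 69.1]), np.float64(74.8)] [120. 176. 221.]
bars [325.7 224.6] 117 [ 0.4322 -0.0019  0.0607] [array([432.2,  -1.8]), array([21.8, 69.5]), np.float64(66.1)] [119. 176. 220.]
bars [358.3 220.4] 49 [ 0.4463 -0.1228  0.0495] [array([ 446.1, -123.5]), array([31.1, 32.2]), np.float64(43.1)] [59. 66. 83.]
bars [252.3 229.2] 121 [0.421  0.2679 0.0608] [array([422.7, 269. ]), array([70.9, 21.8]), np.float64(26.1)] [115. 170. 213.]
bars [291.5 230.4] 46 [0.4149 0.1249 0.0473] [array([414.4, 124.9]), array([33.2, 33.3]), np.float64(87.7)] [ 78. 140. 216.]
```

```bash
sleep 1
```

```text
(no output)
```

View pics/top0c.png

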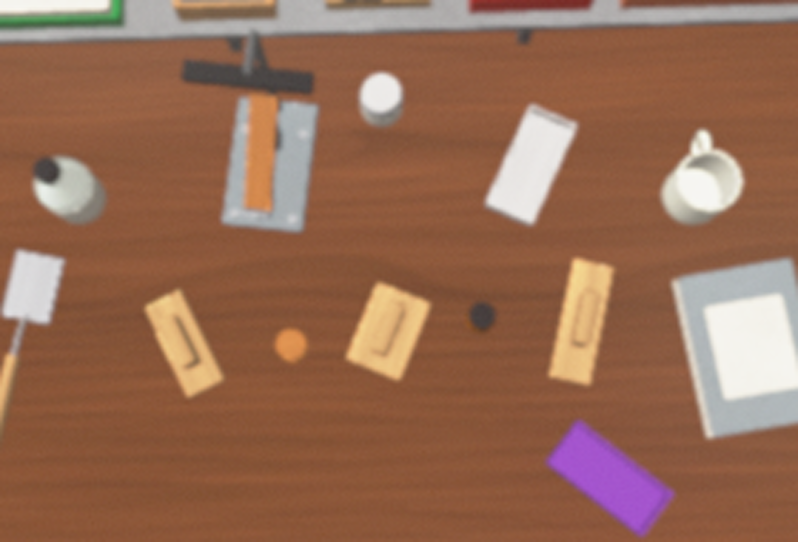

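View pics/side0c.png

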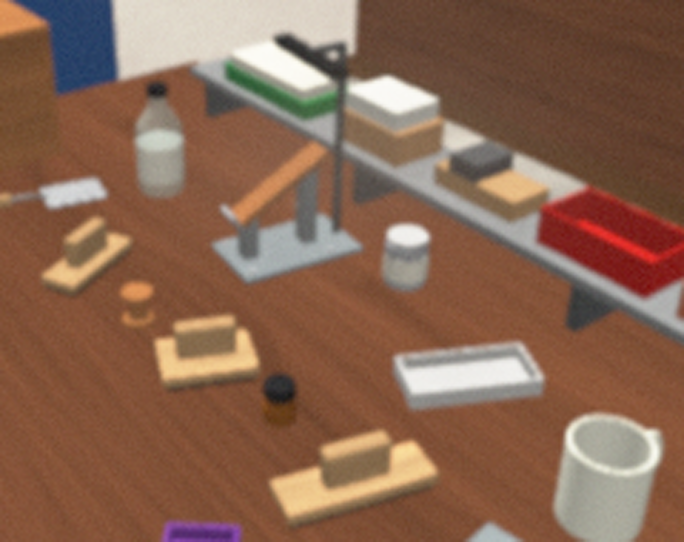

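```bash
python3 - <<'E'
from h import *
im=cv2.imread("pics/top0.png");d=np.load("pics/top0.npy");W=cloud("top",d)
hsv=cv2.cvtColor(im,cv2.COLOR_BGR2HSV)
print(hsv[165,282],hsv[180,281],hsv[160,240],hsv[180,294])
sub=np.zeros((400,640),bool); sub[140:192,265:305]=1
z=W[...,2]
m=sub&(z>.055)&(z<.17)&(hsv[...,1]>120)
P=W[m];print(m.sum(),P.min(0),P.max(0))
c=P.mean(0);u,s,vt=np.linalg.svd(P-c);print(c,vt, s)
print("slope deg",np.degrees(np.arccos(abs(vt[2,2]))))
r=cv2.minAreaRect((P[:,:2]*1000).astype(np.float32));print("bar",r)
# lip
m2=sub&(z>.055)&(z<.12)&(hsv[...,1]<100);print("lip",m2.sum(),W[m2].round(3)[:20])
m3=sub&(z>.002)&(z<.02)&(hsv[...,1]<100)
Q=W[m3];print("plate",m3.sum(),cv2.minAreaRect((Q[:,:2]*1000).astype(np.float32)))
s=np.zeros((400,640),bool); s[120:150,245:310]=1
m4=s&(z>.24)&(z<.32);Q=W[m4];print("lamp",m4.sum(),Q.mean(0),cv2.minAreaRect((Q[:,:2]*1000).astype(np.float32)))
im=cv2.imread("pics/side0.png");d=np.load("pics/side0.npy");W=cloud("side",d)
hsv=cv2.cvtColor(im,cv2.COLOR_BGR2HSV);z=W[...,2]
sub=np.zeros((400,640),bool); sub[160:215,310:362]=1
m=sub&(z>.05)&(z<.17)&(hsv[...,1]>120)
P=W[m];c=P.mean(0);print("side bar",m.sum(),c,P.min(0),P.max(0),cv2.minAreaRect((P[:,:2]*1000).astype(np.float32)))
E
```

```text
[ 13 159 207] [ 13 162 210] [ 10 142 140] [107  10 179]
349 [0.59146242 0.13032602 0.06537682] [0.74354118 0.17573969 0.15256804]
[0.65912155 0.15409549 0.11218937] [[-0.86052043  0.12212559 -0.49456033]
 [ 0.12968669  0.99136997  0.01915559]
 [ 0.49263165 -0.04765412 -0.86893218]] [0.81005683 0.17242002 0.09801727]
slope deg 29.665211504213353
bar ((667.98583984375, 152.01673889160156), (35.27666473388672, 152.4765167236328), 85.03456115722656)
lip 59 [[0.741 0.146 0.092]
 [0.74  0.142 0.093]
 [0.744 0.14  0.082]
 [0.703 0.138 0.064]
 [0.699 0.138 0.062]
 [0.696 0.139 0.059]
 [0.666 0.173 0.113]
 [0.662 0.173 0.114]
 [0.659 0.173 0.113]
 [0.657 0.174 0.107]
 [0.659 0.139 0.097]
 [0.653 0.174 0.107]
 [0.649 0.174 0.108]
 [0.645 0.174 0.107]
 [0.642 0.175 0.104]
 [0.64  0.175 0.098]
 [0.636 0.175 0.101]
 [0.633 0.176 0.097]
 [0.631 0.176 0.092]
 [0.625 0.143 0.095]]
plate 803 ((667.3709106445312, 155.16258239746094), (117.79212951660156, 184.85890197753906), 82.20584869384766)
lamp 423 [0.70074825 0.14917495 0.28258967] ((717.385498046875, 147.78121948242188), (149.2838592529297, 66.6103744506836), 82.59307861328125)
side bar 286 [0.65520053 0.15173727 0.10803889] [0.59266929 0.12854478 0.07083424] [0.7225988  0.17883174 0.14568312] ((658.6602783203125, 153.86477661132812), (42.14955520629883, 130.6676788330078), 84.41852569580078)
```

The tray is the white one at crop (532,165), and the purple one is the decoy. Block A is the block at top px (254,230): it measures 134x52, against 161x56 for B at (394,223) and 111x75 for C at (326,226). The enlarged crop agrees: it is the short, narrow block. Next I refine the rest pose and write the move calculator.

```bash
cat >> h.py <<'E'
def tool(yawjaw,tilt=0):
    """fingers down; jaw (tool z) along world yaw (deg); tilt deg: turn about jaw so that hand leans"""
    a=np.radians(yawjaw); zt=np.array([np.cos(a),np.sin(a),0]); xt=np.array([0,0,-1.])
    xt=R.from_rotvec(zt*np.radians(tilt)).apply(xt)
    return R.from_matrix(np.c_[xt,np.cross(zt,xt),zt])
def cur():
    o=bot.get_obs();q=o['tool_rot']; return o,np.array(o['eef_pos']),R.from_quat([q[1],q[2],q[3],q[0]])
def plan(p,rot):
    o,p0,r0=cur()
    sh=r0.inv().apply(np.array(p)-p0)*1000; rv=np.degrees((r0.inv()*rot).as_rotvec())/6
    d=np.degrees(rv*0)
    print("shift in current tool axes mm",sh.round(1),"turn units",rv.round(2),"| shift in target axes",(rot.inv().apply(np.array(p)-p0)*1000).round(1),"dist",round(np.linalg.norm(sh)),"units",np.linalg.norm(rv).round(2))
E
python3 - <<'E'
from h import *
o,p,r=cur(); M=r.as_matrix(); print(M.round(3)); print("jaw yaw",np.degrees(np.arctan2(M[1,2],M[0,2])))
im=cv2.imread("pics/top0.png");d=np.load("pics/top0.npy");W=cloud("top",d)
hsv=cv2.cvtColor(im,cv2.COLOR_BGR2HSV)
mk=((hsv[...,1]>140)&(hsv[...,2]>185)).astype(np.uint8); mk[:140]=0;mk[192:]=0;mk[:,:265]=0;mk[:,305:]=0
ys,xs=np.nonzero(mk);print(mk.sum(),xs.min(),xs.max(),ys.min(),ys.max())
P=W[mk>0]; P=P[P[:,2]>.05]
# plane fit w/ outlier rejection
A=np.c_[P[:,:2],np.ones(len(P))]
w=np.ones(len(P),bool)
for _ in range(5):
    k=np.linalg.lstsq(A[w],P[w,2],rcond=None)[0]; w=abs(A@k-P[:,2])<.006
print("grad",k,np.degrees(np.arctan(np.hypot(*k[:2]))),np.degrees(np.arctan2(k[1],k[0])),w.sum(),len(P))
P=P[w]
for yaw in(-7.8,-6):
    a=np.radians(yaw);e=np.array([np.cos(a),np.sin(a)]);f=np.array([-e[1],e[0]])
    s=P[:,:2]@e;t=P[:,:2]@f
    s0=(np.percentile(s,[1,99]));t0=np.percentile(t,[2,98])
    tm=t0.mean()
    # s where z=.110
    kk=np.polyfit(s,P[:,2],1); sz=(.110-kk[1])/kk[0]
    print(yaw,"s range",s0,s0.mean(),"t",t0,tm,"s at z110",sz,"->",sz*e+tm*f, s0.mean()*e+tm*f)
# plate
z=W[...,2];sub=np.zeros((400,640),bool); sub[140:195,262:305]=1
m3=sub&(z>.000)&(z<.02)&(hsv[...,1]<60)
Q=W[m3]; r=cv2.minAreaRect((Q[:,:2]*1000).astype(np.float32)); print("plate",m3.sum(),r)
s=np.zeros((400,640),bool); s[128:145,250:302]=1
m4=s&(hsv[...,2]<85);u=np.argwhere(m4)[:,::-1].astype(float)
Q=plane("top",u,.284);print("lamp",m4.sum(),Q.mean(0),cv2.minAreaRect((Q[:,:2]*1000).astype(np.float32)))
plan([.4,.25,.25],tool(63.9))
E
```

```text
[[-0.    -0.956  0.293]
 [-0.002  0.293  0.956]
 [-1.    -0.    -0.002]]
jaw yaw 72.9366681244519
300 277 286 144 182
grad [ 0.56867124 -0.10299316 -0.24603864] 30.02458960592017 -10.265672683972156 280 300
-7.8 s range [0.56569002 0.68898273] 0.6273363769321365 t [0.22847726 0.25581045] 0.24214385720965392 s at z110 0.6270625009565731 -> [0.65412351 0.15480136] [0.65439485 0.15476419]
-6 s range [0.57284815 0.69595338] 0.6344007640072071 t [0.20871007 0.23670377] 0.22270691974963633 s at z110 0.6343576768249121 -> [0.65416181 0.15517847] [0.65420466 0.15517397]
plate 823 ((668.5096435546875, 154.57101440429688), (111.9621810913086, 184.34027099609375), 82.9811782836914)
lamp 273 [0.69582443 0.14740233 0.284     ] ((705.3654174804688, 147.69906616210938), (141.82579040527344, 42.13905334472656), 81.04275512695312)
shift in current tool axes mm [ -19.  -309.  -318.1] turn units [ 1.51 -0.02  0.  ] | shift in target axes [ -19.6 -355.1 -265.6] dist 444 units 1.51
```

```bash
python3 -m jog '0 0 -20 0.75 0 0 85;0 0 -30 0.75 0 0 85'; python3 -c "
from h import *
plan([.6546,-.1993,.23],tool(63.9))"
```

```text
t: 0.3
eef_pos: [0.1815, 0.5982, 0.2304]
tool_rot: [0.6, -0.373, 0.601, 0.373]
contact_force: [0.1, 0.3, 0.4]
gripper_width: 0.993
shift in current tool axes mm [   0.9 -777.3 -505.6] turn units [-0.03 -0.    0.  ] | shift in target axes [ 4.000e-01 -7.757e+02 -5.080e+02] dist 927 units 0.03
```

```bash
python3 -m jog '0 -40 -26 0 0 0 85;0 -40 -26 0 0 0 85;0 -40 -26 0 0 0 85;0 -40 -26 0 0 0 85;0 -40 -26 0 0 0 85'; python3 -m jog '0 -40 -26 0 0 0 85;0 -40 -26 0 0 0 85;0 -40 -26 0 0 0 85;0 -40 -26 0 0 0 85;0 -40 -26 0 0 0 85'; python3 -c "
from h import *
plan([.6546,-.1993,.23],tool(63.9))"
```

```text
t: 0.8
eef_pos: [0.3043, 0.3916, 0.2311]
tool_rot: [0.6, -0.374, 0.6, 0.374]
contact_force: [1.0, 1.0, -0.4]
gripper_width: 0.994
t: 1.3
eef_pos: [0.4267, 0.1871, 0.2313]
tool_rot: [0.6, -0.374, 0.6, 0.374]
contact_force: [0.6, 0.7, -0.7]
gripper_width: 0.995
shift in current tool axes mm [   1.2 -374.5 -247. ] turn units [ 0.01  0.   -0.  ] | shift in target axes [   1.3 -374.6 -246.7] dist 449 units 0.01
```

```bash
python3 -m jog '0 -40 -26 0 0 0 85;0 -40 -26 0 0 0 85;0 -40 -26 0 0 0 85;0 -40 -26 0 0 0 85;0 -40 -26 0 0 0 85'; python3 -m jog '0 -40 -26 0 0 0 85;0 -40 -26 0 0 0 85;0 -40 -26 0 0 0 85;0 -40 -26 0 0 0 85;0 -14 -13 0 0 0 85'; python3 -c "
from h import *
plan([.6546,-.1993,.03],tool(63.9))"
```

```text
t: 1.8
eef_pos: [0.5493, -0.0173, 0.2311]
tool_rot: [0.6, -0.374, 0.6, 0.375]
contact_force: [0.2, 0.1, -0.2]
gripper_width: 0.996
t: 2.3
eef_pos: [0.6544, -0.2022, 0.2306]
tool_rot: [0.6, -0.374, 0.601, 0.372]
contact_force: [-0.2, -0.6, -0.4]
gripper_width: 0.993
shift in current tool axes mm [200.6   1.3   3.2] turn units [-0.03 -0.03  0.01] | shift in target axes [200.6   1.1   2.7] dist 201 units 0.04
```

```bash
python3 -m jog '40 0 3 0 0 0 85.4;40 1 0 0 0 0 85.4;40 0 0 0 0 0 85.4;40 0 0 0 0 0 85.4;20 0 0 0 0 0 85.4'; python3 - <<'E'
from h import *
plan([.6546,-.1993,.001],tool(63.9))
for n,(x,y,w,h) in dict(top=(330,120,100,80),side=(360,190,110,90)).items():
    p,d=bot.read_camera(n); im=p[y:y+h,x:x+w,::-1]; cv2.imwrite(f"pics/{n}1c.png",cv2.resize(im,None,fx=5,fy=5,interpolation=cv2.INTER_CUBIC))
E
```

```text
t: 2.8
eef_pos: [0.6515, -0.193, 0.0469]
tool_rot: [0.598, -0.373, 0.601, 0.376]
contact_force: [-0.3, 0.0, -0.1]
gripper_width: 0.998
shift in current tool axes mm [45.8 -5.8 -4.3] turn units [ 0.01 -0.01 -0.06] | shift in target axes [45.9 -5.5 -4.3] dist 46 units 0.06
```

View pics/side1c.png

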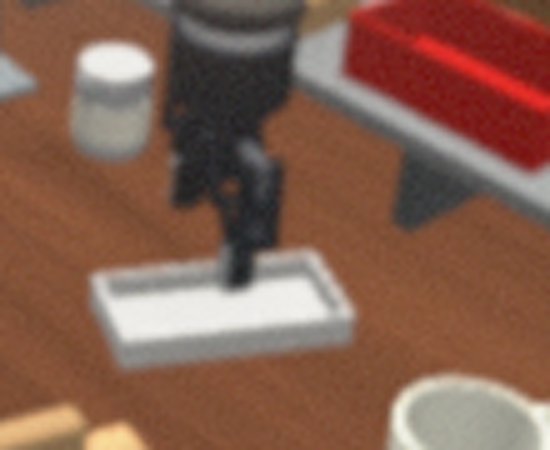

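```bash
python3 -m jog '10 -3 -3 0 0 0 85.4;0 0 0 0 0 0 85.4;0 0 0 0 0 0 85.4'; python3 - <<'E'
from h import *
plan([.6546,-.1993,.001],tool(63.9))
o,p,r=cur()
for s in(-1,1): print(proj("side",p+r.apply([-.013,0,s*.0427])),proj("top",p+r.apply([-.013,0,s*.0427])))
E
```

```text
t: 3.2
eef_pos: [0.6562, -0.1987, 0.0425]
tool_rot: [0.6, -0.375, 0.6, 0.374]
contact_force: [-0.1, -0.2, 0.2]
gripper_width: 1.0
shift in current tool axes mm [41.5  1.3 -1.3] turn units [0.   0.   0.02] | shift in target axes [41.5  1.2 -1.2] dist 42 units 0.02
[[408.50820524 247.75910851]] [[387.16999403 168.86574625]]
[[399.31776345 231.94798536]] [[366.28421613 159.69146376]]
```

```bash
python3 -m jog '20 1 -1 0 0 0 85.4;20 0 0 0 0 0 85.4;5 0 0 0 0 0 85.4;0 0 0 0 0 0 85.4'; python3 -m jog '0 0 0 0 0 0 60;0 0 0 0 0 0 60;0 0 0 0 0 0 60;0 0 0 0 0 0 60;0 0 0 0 0 0 60' 60; python3 -m jog '0 0 0 0 0 0 60;0 0 0 0 0 0 60'; python3 -c "
from h import *
plan([.6546,-.1993,-.003],tool(63.9))"
```

```text
t: 3.6
eef_pos: [0.6541, -0.1985, -0.0036]
tool_rot: [0.6, -0.374, 0.6, 0.375]
contact_force: [0.1, 0.5, 0.1]
gripper_width: 0.999
t: 4.1
eef_pos: [0.6554, -0.1991, -0.0018]
tool_rot: [0.601, -0.375, 0.599, 0.374]
contact_force: [-0.7, 0.5, 6.5]
gripper_width: 0.781
t: 4.3
eef_pos: [0.6553, -0.1991, -0.0019]
tool_rot: [0.601, -0.375, 0.599, 0.374]
contact_force: [-1.5, 1.4, 6.3]
gripper_width: 0.784
shift in current tool axes mm [ 1.1  0.6 -0.5] turn units [0.01 0.01 0.03] | shift in target axes [ 1.1  0.6 -0.5] dist 1 units 0.03
```

```bash
python3 -m jog '-20 0 0 0 0 0 60;-45 0 0 0 0 0 60;-45 0 0 0 0 0 60;-45 0 0 0 0 0 60;-45 0 0 0 0 0 60'; cat >> h.py <<'E'
RO=np.array([.654,.1545,.110]); _a=np.radians(-7.8)
RR=np.c_[[np.cos(_a)*.866,np.sin(_a)*.866,.5],[-np.sin(_a),np.cos(_a),0],[-.5*np.cos(_a),-.5*np.sin(_a),.866]]
def rest(x,y,z): return RO+RR@np.array([x,y,z])
def inrest(p): return RR.T@(np.asarray(p)-RO)
TS=tool(82.2,-30)
E
python3 - <<'E'
from h import *
print(cur()[0]['gripper_width']); print(TS.as_matrix().round(3)); print(RR.round(3))
plan(rest(.006,0,.15),TS)
E
```

```text
t: 4.8
eef_pos: [0.6536, -0.1984, 0.1981]
tool_rot: [0.6, -0.374, 0.6, 0.374]
contact_force: [1.4, -0.1, -2.4]
gripper_width: 0.781
0.7812312985896004
[[ 0.495 -0.858  0.136]
 [-0.068  0.118  0.991]
 [-0.866 -0.5    0.   ]]
[[ 0.858  0.136 -0.495]
 [-0.118  0.991  0.068]
 [ 0.5    0.     0.866]]
shift in current tool axes mm [-44.7 221.  295.3] turn units [-2.98 -0.8  -4.96] | shift in target axes [-97.4  79.2 349.7] dist 372 units 5.84
```

```bash
python3 -m jog '-9 35 30 0 0 0 60;-9 35 30 0 0 0 60;-9 35 30 0 0 0 60;-9 35 30 0 0 0 60;-9 35 30 0 0 0 60'; python3 -m jog '0 0 0 -0.6 -0.16 -1 60;0 0 0 -0.6 -0.16 -1 60;0 0 0 -0.6 -0.16 -1 60;0 0 0 -0.6 -0.16 -1 60;0 0 0 -0.6 -0.16 -1 60'; python3 - <<'E'
from h import *
print(cur()[0]['gripper_width'])
plan(rest(.006,0,.15),TS)
E
```

```text
t: 5.3
eef_pos: [0.5615, 0.0146, 0.2417]
tool_rot: [0.6, -0.374, 0.6, 0.374]
contact_force: [0.8, 0.0, -2.9]
gripper_width: 0.775
t: 5.8
eef_pos: [0.5621, 0.0135, 0.2416]
tool_rot: [0.635, -0.589, 0.39, 0.31]
contact_force: [0.4, -1.7, -3.0]
gripper_width: 0.775
0.7751575504510649
shift in current tool axes mm [  0.4  -3.2 152.2] turn units [0.05 0.03 0.08] | shift in target axes [-1.000e-01 -2.500e+00  1.522e+02] dist 152 units 0.09
```

```bash
python3 -m jog '0 0 40 0 0 0 60;0 -1 40 0 0 0 60;0 -1 40 0 0 0 60;0 0 32 0 0 0 60;0 0 0 0 0 0 60'; python3 - <<'E'
from h import *
plan(rest(.006,0,.05),TS)
for n,(x,y,w,h) in dict(top=(230,100,110,100),side=(290,110,110,120)).items():
    p,d=bot.read_camera(n); im=p[y:y+h,x:x+w,::-1]; cv2.imwrite(f"pics/{n}2c.png",cv2.resize(im,None,fx=5,fy=5,interpolation=cv2.INTER_CUBIC))
E
```

```text
t: 6.3
eef_pos: [0.5848, 0.1699, 0.2425]
tool_rot: [0.634, -0.59, 0.39, 0.313]
contact_force: [-0.7, 0.6, -2.3]
gripper_width: 0.777
shift in current tool axes mm [100.   -0.4  -6.5] turn units [0.08 0.06 0.05] | shift in target axes [100.1  -1.   -5.9] dist 100 units 0.11
```

View pics/side2c.png

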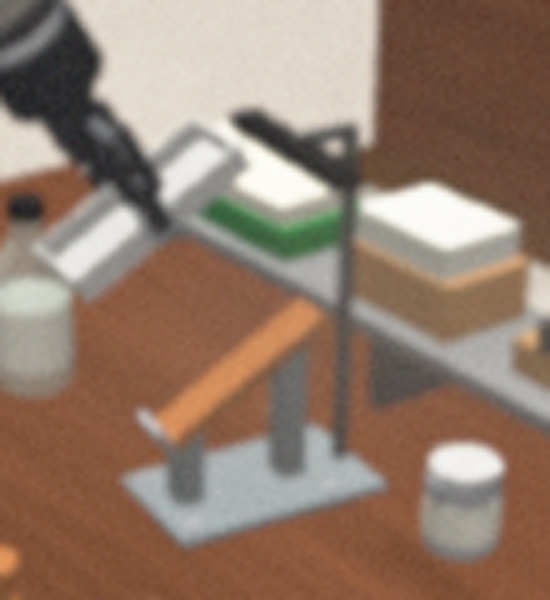

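View pics/top2c.png

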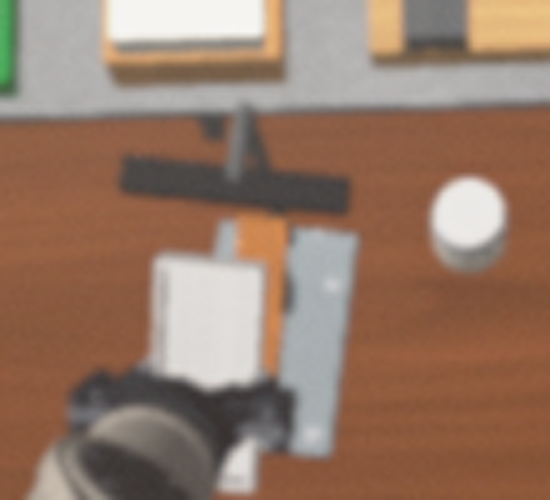

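The side view shows the tray held parallel to the bar, up and left of it, and clear of the lamp bar. I'll descend square to the face.

```bash
python3 -m jog '35 0 -3 0 0 0 60;35 0 -3 0 0 0 60;35 0 0 0 0 0 60;15 0 0 0 0 0 60;0 0 0 0 0 0 60'; python3 - <<'E'
from h import *
plan(rest(.004,0,-.002),TS); print(inrest(cur()[1]))
for n,(x,y,w,h) in dict(top=(230,100,110,100),side=(290,110,110,120)).items():
    p,d=bot.read_camera(n); np.save(f"pics/{n}3.npy",d);cv2.imwrite(f"pics/{n}3.png",p[:,:,::-1]);im=p[y:y+h,x:x+w,::-1]; cv2.imwrite(f"pics/{n}3c.png",cv2.resize(im,None,fx=5,fy=5,interpolation=cv2.INTER_CUBIC))
E
```

```text
t: 6.9
eef_pos: [0.6431, 0.146, 0.1363]
tool_rot: [0.634, -0.588, 0.395, 0.309]
contact_force: [-0.5, -0.9, -2.9]
gripper_width: 0.779
shift in current tool axes mm [29.6  0.9 10. ] turn units [ 0.01 -0.05  0.01] | shift in target axes [29.6  0.8  9.9] dist 31 units 0.05
[ 0.00483414 -0.00985079  0.02759919]
```

View pics/side3c.png

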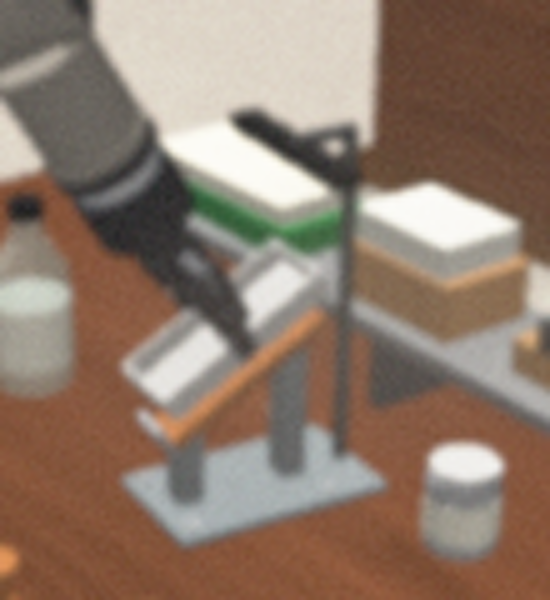

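View pics/top3c.png

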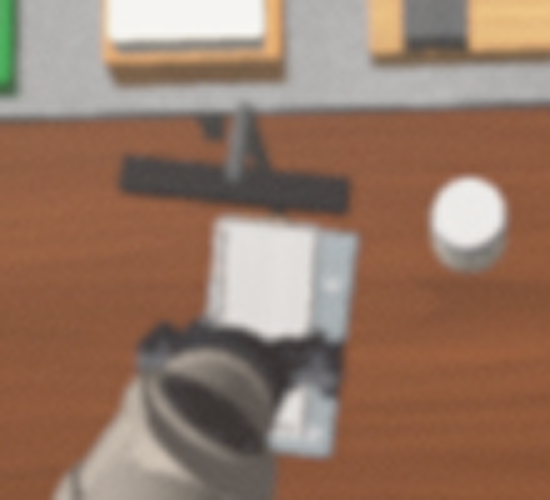

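```bash
python3 -m jog '0 0 0 0 0 0 60;0 0 0 0 0 0 60'; cat > tr.py <<'E'
from h import *
import sys
p,d=bot.read_camera("top"); W=cloud("top",d); hsv=cv2.cvtColor(p,cv2.COLOR_RGB2HSV)
Q=(W-RO)@RR
m=(abs(Q[...,0])<.13)&(abs(Q[...,1])<.08)&(Q[...,2]>float(sys.argv[1]))&(Q[...,2]<.1)&(hsv[...,1]<60)&(hsv[...,2]>120)
Q=Q[m];print(len(Q))
for lo in np.arange(-.08,.09,.02):
    s=Q[(Q[:,0]>lo)&(Q[:,0]<lo+.02)]
    if len(s)>5: print(round(lo+.01,2),"y",np.percentile(s[:,1],[2,98]).round(4),"mid",np.percentile(s[:,1],[2,98]).mean().round(4),"z med/max",np.percentile(s[:,2],[10,50,90]).round(4))
print("x range",np.percentile(Q[:,0],[1,99]))
print("tcp",inrest(cur()[1]).round(4))
E
python3 tr.py 0.005
```

```text
t: 7.2
eef_pos: [0.644, 0.1497, 0.1398]
tool_rot: [0.636, -0.588, 0.392, 0.31]
contact_force: [-0.5, -0.3, -2.7]
gripper_width: 0.784
509
-0.07 y [-0.0391 -0.0197] mid -0.0294 z med/max [0.0362 0.0473 0.0575]
-0.05 y [-0.0397 -0.0225] mid -0.0311 z med/max [0.0354 0.04   0.0571]
-0.03 y [-0.0393 -0.0325] mid -0.0359 z med/max [0.0438 0.0559 0.0576]
0.01 y [-0.045  0.03 ] mid -0.0075 z med/max [0.0347 0.0388 0.057 ]
0.03 y [-0.0391  0.0282] mid -0.0055 z med/max [0.0348 0.0383 0.0542]
0.05 y [-0.0393  0.0264] mid -0.0064 z med/max [0.0338 0.0375 0.05  ]
0.07 y [-0.0392  0.0272] mid -0.006 z med/max [0.0349 0.0392 0.0548]
0.09 y [-0.0378  0.0273] mid -0.0053 z med/max [0.0366 0.0488 0.0568]
x range [-0.06511379  0.08278483]
tcp [ 0.0068 -0.0061  0.0304]
```

```bash
python3 -m jog '10 1 6 0 0 0 60;10 0 0 0 0 0 60;4 0 0 0 0 0 60;0 0 0 0 0 0 60;0 0 0 0 0 0 60'; python3 tr.py 0.005 | tail -8
```

```text
t: 7.75
eef_pos: [0.6558, 0.1534, 0.1169]
tool_rot: [0.635, -0.589, 0.393, 0.31]
contact_force: [0.1, 0.1, -2.8]
gripper_width: 0.781
-0.05 y [-0.0339 -0.0169] mid -0.0254 z med/max [0.0107 0.0123 0.0296]
0.01 y [-0.0385  0.0375] mid -0.0005 z med/max [0.0086 0.0135 0.0356]
0.03 y [-0.0334  0.0338] mid 0.0002 z med/max [0.0082 0.0129 0.0297]
0.05 y [-0.0335  0.0319] mid -0.0008 z med/max [0.0084 0.0125 0.0264]
0.07 y [-0.0331  0.032 ] mid -0.0006 z med/max [0.0096 0.0146 0.0312]
0.09 y [-0.0313  0.0287] mid -0.0013 z med/max [0.0115 0.0206 0.0316]
x range [-0.06849778  0.08106862]
tcp [ 0.0052 -0.0007  0.0052]
```

```bash
python3 -m jog '4 1 0.5 0 0 0 60;0 0 0 0 0 0 60;2 1 0 0 0 0 60;0 0 0 0 0 0 60'; python3 tr.py 0.002 | tail -8
```

```text
t: 8.2
eef_pos: [0.657, 0.1541, 0.1108]
tool_rot: [0.635, -0.589, 0.393, 0.31]
contact_force: [0.1, 0.3, -2.1]
gripper_width: 0.779
-0.05 y [-0.033  -0.0176] mid -0.0253 z med/max [0.0039 0.0074 0.0236]
-0.01 y [-0.0537  0.0036] mid -0.025 z med/max [0.0029 0.0048 0.0962]
0.01 y [-0.0384  0.0341] mid -0.0022 z med/max [0.0042 0.0075 0.0344]
0.03 y [-0.0327  0.035 ] mid 0.0011 z med/max [0.0035 0.0071 0.0219]
0.05 y [-0.0329  0.0319] mid -0.0005 z med/max [0.0034 0.0066 0.023 ]
0.07 y [-0.0325  0.0329] mid 0.0002 z med/max [0.0041 0.0103 0.0254]
x range [-0.06896437  0.07944346]
tcp [ 0.0031  0.0001 -0.0008]
```

```bash
python3 -m jog '1 0 0 0 0 0 60;0 0 0 0 0 0 60'; python3 -m jog '1 0 0 0 0 0 60;0 0 0 0 0 0 60;0 0 0 0 0 0 60';python3 -m jog '1 0 0 0 0 0 60;0 0 0 0 0 0 60'; python3 -c "
from h import *
print(inrest(cur()[1]),cur()[0]['contact_force'])"
```

```text
t: 8.45
eef_pos: [0.6577, 0.1541, 0.1102]
tool_rot: [0.635, -0.589, 0.393, 0.31]
contact_force: [0.1, -0.2, -2.1]
gripper_width: 0.78
t: 8.75
eef_pos: [0.6582, 0.154, 0.1093]
tool_rot: [0.635, -0.589, 0.393, 0.31]
contact_force: [0.6, 0.0, -2.1]
gripper_width: 0.781
t: 8.95
eef_pos: [0.6584, 0.154, 0.1091]
tool_rot: [0.635, -0.589, 0.392, 0.31]
contact_force: [-7.5, -0.6, 7.4]
gripper_width: 0.779
[ 3.38240482e-03  7.22326640e-05 -3.01853958e-03] [-7.47807963 -0.63826531  7.41337434]
```

Contact at 3 mm below the face, with the force roughly square to it, so the tray is seated. Releasing.

```bash
python3 -m jog '0 0 0 0 0 0 80;0 0 0 0 0 0 85;0 0 0 0 0 0 85;0 0 0 0 0 0 85;0 0 0 0 0 0 85'; python3 tr.py 0.002 | tail -8;python3 -c "
from h import *
print(cur()[0]['contact_force'])"
```

```text
t: 9.45
eef_pos: [0.6588, 0.154, 0.1085]
tool_rot: [0.635, -0.589, 0.392, 0.31]
contact_force: [1.3, -0.1, 0.6]
gripper_width: 0.992
-0.07 y [-0.0325 -0.013 ] mid -0.0227 z med/max [0.0047 0.0156 0.0228]
-0.05 y [-0.0335 -0.0157] mid -0.0246 z med/max [0.0045 0.0084 0.0192]
0.01 y [-0.0485  0.0347] mid -0.0069 z med/max [0.003  0.0061 0.0247]
0.03 y [-0.0328  0.0345] mid 0.0009 z med/max [0.0028 0.006  0.0206]
0.05 y [-0.0325  0.0328] mid 0.0001 z med/max [0.0028 0.006  0.0197]
0.07 y [-0.0329  0.034 ] mid 0.0006 z med/max [0.0035 0.0115 0.0239]
x range [-0.06992641  0.07852797]
tcp [ 0.0034  0.     -0.0037]
[-0.76247273  0.57417629 -0.04599366]
```

```bash
python3 -m jog '-10 0 0 0 0 0 85;-30 0 0 0 0 0 85;-45 0 0 0 0 0 85;-45 0 0 0 0 0 85;-45 0 0 0 0 0 85'; python3 -m jog '0 0 0 0 0 0 85;0 0 0 0 0 0 85'; python3 tr.py 0.002; python3 - <<'E'
from h import *
plan([.4225,.269,.23],tool(115.9))
for n,(x,y,w,h) in dict(top=(230,100,110,100),side=(290,110,110,120)).items():
    p,d=bot.read_camera(n); im=p[y:y+h,x:x+w,::-1]; cv2.imwrite(f"pics/{n}4c.png",cv2.resize(im,None,fx=5,fy=5,interpolation=cv2.INTER_CUBIC))
E
```

```text
t: 10.0
eef_pos: [0.57, 0.1655, 0.2613]
tool_rot: [0.635, -0.588, 0.393, 0.31]
contact_force: [1.3, 1.5, 1.4]
gripper_width: 0.996
t: 10.2
eef_pos: [0.5711, 0.1664, 0.2612]
tool_rot: [0.636, -0.588, 0.391, 0.311]
contact_force: [0.2, 0.7, -0.4]
gripper_width: 0.996
585
-0.05 y [-0.0328  0.0349] mid 0.0011 z med/max [0.0028 0.0062 0.0207]
-0.03 y [-0.0331  0.0323] mid -0.0004 z med/max [0.0029 0.0061 0.021 ]
-0.01 y [-0.0333  0.033 ] mid -0.0001 z med/max [0.003  0.006  0.0226]
0.01 y [-0.0329  0.0338] mid 0.0004 z med/max [0.0027 0.0057 0.0193]
0.03 y [-0.0325  0.0351] mid 0.0013 z med/max [0.0027 0.0061 0.0215]
0.05 y [-0.0325  0.0327] mid 0.0001 z med/max [0.0032 0.0061 0.0197]
0.07 y [-0.0329  0.0335] mid 0.0003 z med/max [0.0036 0.0105 0.0225]
x range [-0.05963439  0.0785987 ]
tcp [ 2.300e-03 -1.000e-04  1.716e-01]
shift in current tool axes mm [-55.4 154.   82.6] turn units [-5.46 -1.48  4.9 ] | shift in target axes [ 29.8  88.5 157.7] dist 183 units 7.48
```

View pics/side4c.png

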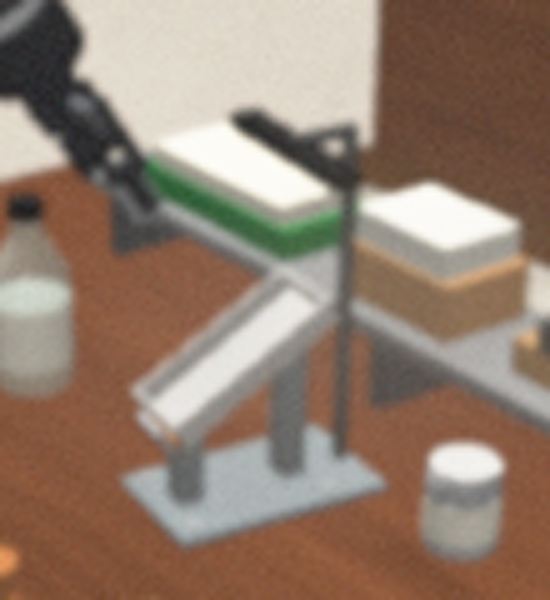

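View pics/top4c.png

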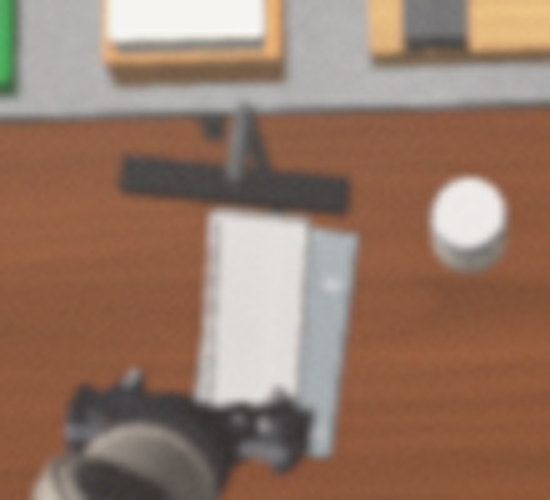

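The side view shows the tray lying flat along the bar with its lower end at the lip, crop (150,420). The top view shows it centred. On to block A.

```bash
python3 -m jog '-11 31 16 0 0 0 85;-11 31 16 0 0 0 85;-11 31 16 0 0 0 85;-11 31 16 0 0 0 85;-11 31 16 0 0 0 85'; python3 -m jog '0 0 0 -0.91 -0.25 0.82 85;0 0 0 -0.91 -0.25 0.82 85;0 0 0 -0.91 -0.25 0.82 85;0 0 0 -0.91 -0.25 0.82 85;0 0 0 -0.91 -0.25 0.82 85'; python3 -m jog '0 0 0 -0.91 -0.25 0.82 60;0 0 0 0 0 0 60;0 0 0 0 0 0 60'; python3 - <<'E'
from h import *
plan([.4225,.269,.10],tool(115.9))
p,d=bot.read_camera("top"); W=cloud("top",d);z=W[...,2]; cv2.imwrite("pics/top5.png",p[:,:,::-1])
E
```

```text
t: 10.85
eef_pos: [0.4207, 0.2664, 0.2275]
tool_rot: [0.634, -0.589, 0.393, 0.31]
contact_force: [1.1, -0.0, -0.4]
gripper_width: 0.999
t: 11.35
eef_pos: [0.421, 0.2637, 0.2263]
tool_rot: [-0.464, 0.606, -0.394, -0.512]
contact_force: [-0.3, -0.7, -0.9]
gripper_width: 0.997
t: 11.65
eef_pos: [0.4215, 0.2634, 0.2263]
tool_rot: [-0.421, 0.603, -0.39, -0.554]
contact_force: [0.6, 0.2, -0.0]
gripper_width: 0.705
shift in current tool axes mm [125.9   6.6   9. ] turn units [-0.99 -0.34  0.7 ] | shift in target axes [126.3  -3.3   4.6] dist 126 units 1.26
```

```bash
sed -i 's/"top")/"side")/' /dev/null; python3 tr.py 0.002 | grep -E "x range|tcp"
```

```text
x range [-0.07804662  0.07859109]
tcp [-0.155   0.0767  0.2241]sed: couldn't edit /dev/null: not a regular file
```

```bash
python3 -m jog '0 0 0 -0.99 -0.34 0.7 60;0 0 0 0 0 0 60;0 0 0 0 0 0 60'; python3 - <<'E'
from h import *
plan([.4225,.269,.03],tool(115.9))
p,d=bot.read_camera("side"); im=p[170:250,220:340,::-1]; cv2.imwrite("pics/side5c.png",cv2.resize(im,None,fx=5,fy=5,interpolation=cv2.INTER_CUBIC))
E
```

```text
t: 12.05
eef_pos: [0.4211, 0.2641, 0.2273]
tool_rot: [-0.375, 0.6, -0.374, -0.599]
contact_force: [1.0, -0.5, 0.1]
gripper_width: 0.704
shift in current tool axes mm [197.3  -3.1   3.6] turn units [0.01 0.   0.02] | shift in target axes [197.3  -3.4   3.7] dist 197 units 0.02
```

View pics/side5c.png

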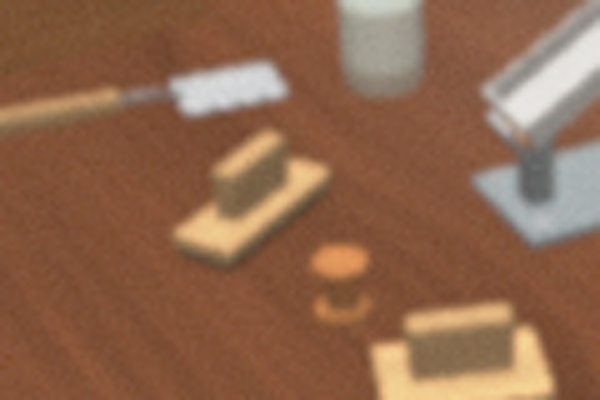

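The side crop confirms block A: short, narrow base at crop (250,200), next to the spool. Descending.

```bash
python3 -m jog '40 -1 1 0 0 0 60;40 -1 1 0 0 0 60;40 -1 1 0 0 0 60;30 0 0 0 0 0 60;0 0 0 0 0 0 60'; python3 -m jog '0 0 0 0 0 0 60;0 0 0 0 0 0 60'; python3 - <<'E'
from h import *
plan([.4225,.269,.03],tool(115.9))
E
```

```text
t: 12.6
eef_pos: [0.4194, 0.2671, 0.0745]
tool_rot: [0.372, -0.599, 0.376, 0.601]
contact_force: [-0.6, 0.3, 0.3]
gripper_width: 0.7
t: 12.8
eef_pos: [0.4235, 0.2695, 0.0794]
tool_rot: [0.375, -0.6, 0.372, 0.6]
contact_force: [0.5, 0.1, 0.2]
gripper_width: 0.698
shift in current tool axes mm [49.4  1.3 -0.2] turn units [0.05 0.03 0.04] | shift in target axes [49.4  1.1 -0. ] dist 49 units 0.07
```

```bash
python3 -m jog '25 1 0 0 0 0 60;24 0 0 0 0 0 60;0 0 0 0 0 0 40;0 0 0 0 0 0 40' 40; python3 -m jog '0 0 0 0 0 0 15;0 0 0 0 0 0 10;0 0 0 0 0 0 10;0 0 0 0 0 0 10;0 0 0 0 0 0 10' 40; python3 - <<'E'
from h import *
plan([.4225,.269,.03],tool(115.9))
E
```

```text
t: 13.2
eef_pos: [0.4224, 0.2688, 0.03]
tool_rot: [0.375, -0.6, 0.373, 0.601]
contact_force: [-0.6, -0.3, 0.4]
gripper_width: 0.467
t: 13.7
eef_pos: [0.4229, 0.269, 0.0304]
tool_rot: [0.375, -0.6, 0.372, 0.6]
contact_force: [-0.6, -1.5, 7.7]
gripper_width: 0.252
shift in current tool axes mm [0.4 0.4 0.2] turn units [0.05 0.03 0.03] | shift in target axes [0.4 0.4 0.2] dist 1 units 0.07
```

```bash
python3 -m jog '-20 0 0 0 0 0 10;-45 0 0 0 0 0 10;-45 0 0 0 0 0 10;-45 0 0 0 0 0 10;-45 0 0 0 0 0 10' 60; python3 -m jog '-10 0 0 0 0 0 10;0 0 0 0 0 0 10'; python3 - <<'E'
from h import *
print(cur()[0]['gripper_width'])
plan(rest(.0,0,.15),TS)
p,d=bot.read_camera("side"); im=p[60:260,200:400,::-1]; cv2.imwrite("pics/side6c.png",cv2.resize(im,None,fx=3,fy=3,interpolation=cv2.INTER_CUBIC))
E
```

```text
t: 14.2
eef_pos: [0.4213, 0.2673, 0.231]
tool_rot: [0.374, -0.6, 0.373, 0.601]
contact_force: [0.4, 1.5, -2.5]
gripper_width: 0.246
t: 14.4
eef_pos: [0.4224, 0.2684, 0.2407]
tool_rot: [0.376, -0.6, 0.371, 0.601]
contact_force: [-0.4, -0.3, -2.5]
gripper_width: 0.247
0.24709639988402682
shift in current tool axes mm [   0.6  -95.2 -162.6] turn units [ 5.53  1.53 -4.82] | shift in target axes [  85.6 -146.7  -81.5] dist 188 units 7.49
```

View pics/side6c.png

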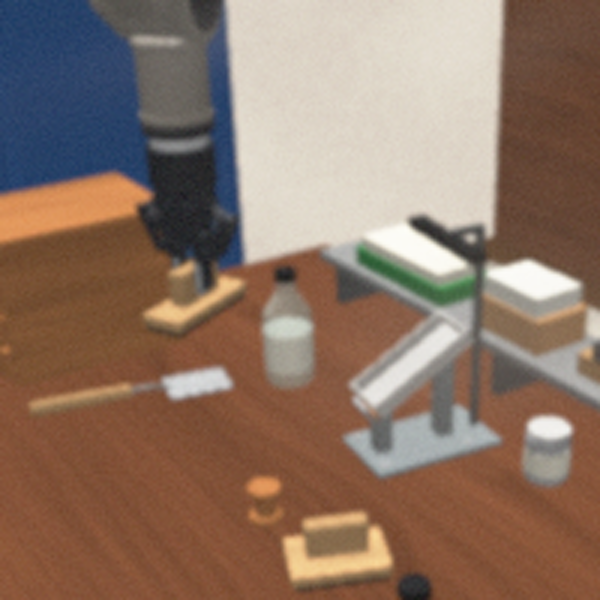

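Block A is held level at crop (195,300), and the tray sits on the bar. Rotating to the slope attitude here.

```bash
python3 -m jog '0 0 0 0.92 0.25 -0.8 10;0 0 0 0.92 0.25 -0.8 10;0 0 0 0.92 0.25 -0.8 10;0 0 0 0.92 0.25 -0.8 10;0 0 0 0.92 0.25 -0.8 10'; python3 -m jog '0 0 0 0.92 0.25 -0.8 10;0 0 0 0 0 0 10;0 0 0 0 0 0 10'; python3 - <<'E'
from h import *
print(cur()[0]['gripper_width'])
plan(rest(.0,0,.15),TS)
E
```

```text
t: 14.95
eef_pos: [0.4202, 0.2654, 0.2357]
tool_rot: [-0.576, 0.599, -0.399, -0.387]
contact_force: [-0.4, -0.7, -3.2]
gripper_width: 0.247
t: 15.25
eef_pos: [0.4206, 0.2656, 0.2362]
tool_rot: [0.603, -0.595, 0.4, 0.349]
contact_force: [0.8, 0.5, -2.6]
gripper_width: 0.249
0.24853147803694112
shift in current tool axes mm [  71.8 -149.2  -90.1] turn units [ 0.71  0.06 -0.65] | shift in target axes [  82.5 -150.3  -78.4] dist 189 units 0.96
```

```bash
python3 -m jog '0 0 0 0.71 0.06 -0.65 10;20 -38 -20 0 0 0 10;20 -38 -20 0 0 0 10;20 -38 -20 0 0 0 10;20 -36 -18 0 0 0 10'; python3 -m jog '0 0 0 0 0 0 10;0 0 0 0 0 0 10'; cat > ab.py <<'E'
from h import *
plan(rest(.0,0,.10),TS)
o,pp,r=cur(); print("tcp rest",inrest(pp).round(4),o['gripper_width'],"jaw/finger in rest",(RR.T@r.as_matrix()).round(3).tolist())
p,d=bot.read_camera("top"); W=cloud("top",d); hsv=cv2.cvtColor(p,cv2.COLOR_RGB2HSV)
Q=(W-RO)@RR
m=(abs(Q[...,0])<.10)&(abs(Q[...,1])<.06)&(Q[...,2]>.014)&(Q[...,2]<.25)&(hsv[...,0]>8)&(hsv[...,0]<25)&(hsv[...,1]>75)&(hsv[...,2]>150)
q=Q[m];print("block px",len(q))
for lo in np.arange(-.08,.09,.02):
    s=q[(q[:,0]>lo)&(q[:,0]<lo+.02)]
    if len(s)>5: print(round(lo+.01,2),len(s),"y",np.percentile(s[:,1],[3,97]).round(4),"mid",np.percentile(s[:,1],[3,97]).mean().round(4),"z",np.percentile(s[:,2],[10,50,90]).round(4))
print("block x",np.percentile(q[:,0],[1,99]).round(4))
m=(abs(Q[...,0])<.12)&(abs(Q[...,1])<.06)&(Q[...,2]>.002)&(Q[...,2]<.028)&(hsv[...,1]<60)&(hsv[...,2]>120)
s=Q[m];print("tray px",len(s),"x",np.percentile(s[:,0],[1,99]).round(4),"y",np.percentile(s[:,1],[2,98]).round(4))
import sys
k=sys.argv[1]
cv2.imwrite(f"pics/top{k}c.png",cv2.resize(p[100:200,230:340,::-1],None,fx=5,fy=5,interpolation=cv2.INTER_CUBIC))
p,d=bot.read_camera("side");cv2.imwrite(f"pics/side{k}c.png",cv2.resize(p[110:230,290:400,::-1],None,fx=5,fy=5,interpolation=cv2.INTER_CUBIC))
E
python3 ab.py 7
```

```text
t: 15.75
eef_pos: [0.5809, 0.1628, 0.2439]
tool_rot: [0.637, -0.586, 0.393, 0.31]
contact_force: [-0.9, 1.7, -2.8]
gripper_width: 0.249
t: 15.95
eef_pos: [0.5799, 0.1628, 0.2433]
tool_rot: [0.637, -0.585, 0.395, 0.309]
contact_force: [-0.5, 0.6, -2.1]
gripper_width: 0.251
shift in current tool axes mm [52.7  2.2  1.9] turn units [-0.07 -0.01  0.03] | shift in target axes [52.7  2.1  1.8] dist 53 units 0.07
tcp rest [ 0.0021 -0.0018  0.1527] 0.25102499160663505 jaw/finger in rest [[0.003, -1.0, 0.007], [-0.001, 0.007, 1.0], [-1.0, -0.003, -0.001]]
block px 333
-0.07 6 y [-0.0257 -0.0159] mid -0.0208 z [0.1394 0.1409 0.1447]
0.01 74 y [-0.026   0.0244] mid -0.0008 z [0.1405 0.1455 0.1874]
0.03 104 y [-0.0248  0.0217] mid -0.0016 z [0.1401 0.1476 0.1852]
0.05 95 y [-0.0261  0.0223] mid -0.0019 z [0.1395 0.1431 0.1465]
0.07 47 y [-0.0246  0.022 ] mid -0.0013 z [0.1388 0.1424 0.1459]
block x [-0.0618  0.0684]
tray px 316 x [-0.0542  0.0785] y [-0.0329  0.0329]
```

View pics/side7c.png

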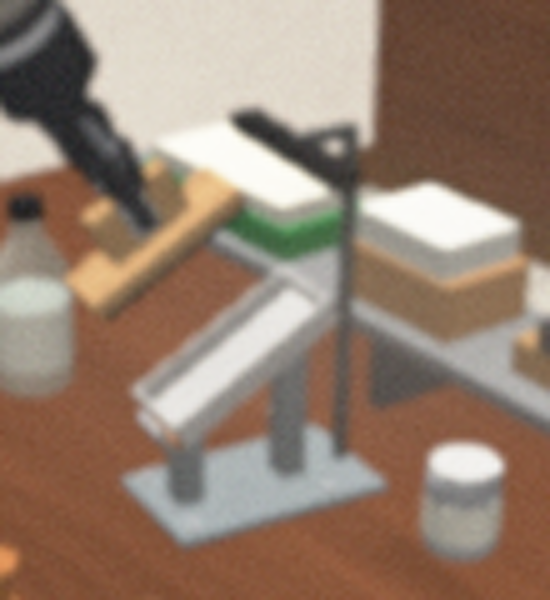

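View pics/top7c.png

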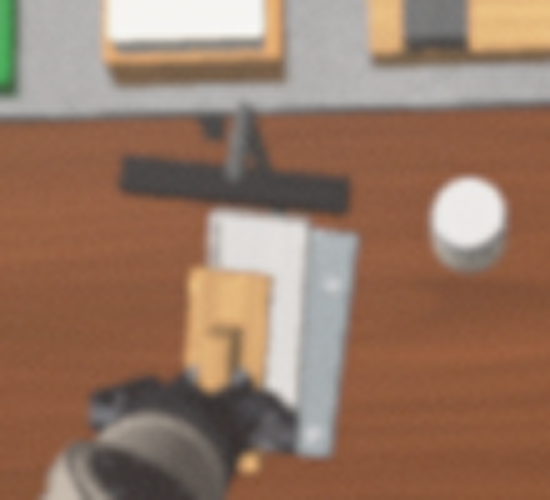

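```bash
python3 -m jog '30 -1 2 0 0 0 10;30 0 0 0 0 0 10;22 0 0 0 0 0 10;6 0 0 0 0 0 10;0 0 0 0 0 0 10'; python3 -m jog '0 0 0 0 0 0 10;0 0 0 0 0 0 10'; python3 ab.py 8
```

```text
t: 16.55
eef_pos: [0.6231, 0.162, 0.1674]
tool_rot: [0.637, -0.586, 0.394, 0.31]
contact_force: [0.0, -0.4, -2.6]
gripper_width: 0.246
t: 16.75
eef_pos: [0.6239, 0.1623, 0.1694]
tool_rot: [0.638, -0.586, 0.393, 0.31]
contact_force: [0.5, 0.5, -3.0]
gripper_width: 0.245
shift in current tool axes mm [-33.1   2.8  -3.5] turn units [-0.05  0.04  0.04] | shift in target axes [-33.1   3.   -3.6] dist 33 units 0.08
tcp rest [0.003  0.0036 0.0669] 0.24473184778993776 jaw/finger in rest [[0.005, -1.0, 0.005], [0.004, 0.005, 1.0], [-1.0, -0.005, 0.004]]
block px 289
-0.05 8 y [-0.019  -0.0117] mid -0.0153 z [0.0544 0.0569 0.0611]
0.01 55 y [-0.0189  0.027 ] mid 0.0041 z [0.0545 0.0821 0.1014]
0.03 97 y [-0.0182  0.0278] mid 0.0048 z [0.0545 0.0612 0.1   ]
0.05 83 y [-0.0197  0.0287] mid 0.0045 z [0.0535 0.0574 0.0607]
0.07 42 y [-0.0195  0.0299] mid 0.0052 z [0.0549 0.0589 0.0607]
block x [-0.0593  0.0689]
tray px 193 x [-0.0701  0.0792] y [-0.033   0.0319]
```

View pics/side8c.png

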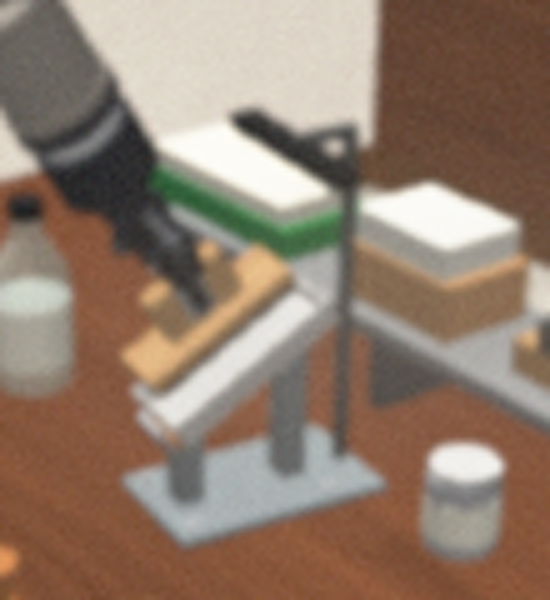

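View pics/top8c.png

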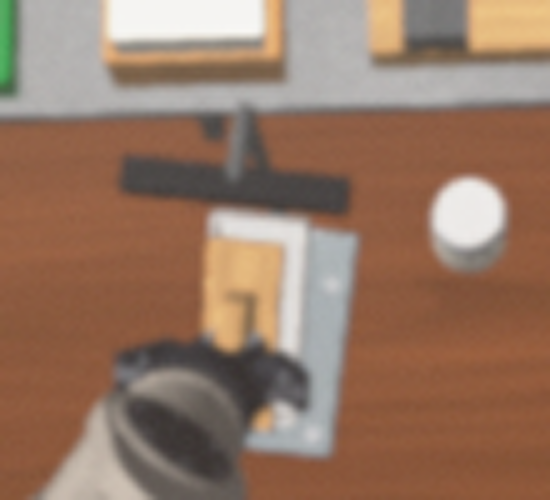

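```bash
python3 -m jog '6 -1 -4 0 0 0 10;6 -1 -0.5 0 0 0 10;0 0 0 0 0 0 10;0 0 0 0 0 0 10'; python3 ab.py 9
```

```text
t: 17.25
eef_pos: [0.631, 0.1556, 0.1585]
tool_rot: [0.637, -0.586, 0.394, 0.309]
contact_force: [-0.8, 0.2, -3.2]
gripper_width: 0.249
shift in current tool axes mm [-46.5   4.3   2.1] turn units [-0.05  0.01  0.03] | shift in target axes [-46.5   4.4   2. ] dist 47 units 0.06
tcp rest [ 0.0044 -0.002   0.0535] 0.24877615866505484 jaw/finger in rest [[0.003, -1.0, 0.006], [0.002, 0.006, 1.0], [-1.0, -0.003, 0.002]]
block px 278
-0.05 7 y [-0.0247 -0.0167] mid -0.0207 z [0.042  0.0435 0.0506]
0.01 44 y [-0.0241  0.0225] mid -0.0008 z [0.0412 0.0479 0.0881]
0.03 103 y [-0.0253  0.0232] mid -0.001 z [0.0418 0.0568 0.0873]
0.05 82 y [-0.0247  0.0215] mid -0.0016 z [0.0405 0.0436 0.0473]
0.07 41 y [-0.0239  0.0207] mid -0.0016 z [0.0399 0.0436 0.0474]
block x [-0.0565  0.0699]
tray px 171 x [-0.078   0.0792] y [-0.0332  0.0342]
```

```bash
python3 -m jog '0 0 1.5 0 0 0 10;0 0 0 0 0 0 10;4 0 0 0 0 0 10;4 0 0 0 0 0 10;0 0 0 0 0 0 10'; python3 -m jog '4 0 0 0 0 0 10;0 0 0 0 0 0 10;0 0 0 0 0 0 10'; python3 ab.py 10
```

```text
t: 17.85
eef_pos: [0.6351, 0.1567, 0.1513]
tool_rot: [0.637, -0.586, 0.394, 0.31]
contact_force: [-0.3, -0.3, -2.8]
gripper_width: 0.248
t: 18.15
eef_pos: [0.6372, 0.1565, 0.1484]
tool_rot: [0.638, -0.586, 0.394, 0.31]
contact_force: [-0.2, 0.1, -3.0]
gripper_width: 0.249
shift in current tool axes mm [-58.3   4.3   0.3] turn units [-0.05  0.02  0.03] | shift in target axes [-58.3   4.5   0.3] dist 58 units 0.06
tcp rest [ 0.0045 -0.0003  0.0417] 0.24874857927046234 jaw/finger in rest [[0.003, -1.0, 0.005], [0.002, 0.005, 1.0], [-1.0, -0.003, 0.002]]
block px 276
-0.05 8 y [-0.0223 -0.0159] mid -0.0191 z [0.0312 0.0336 0.037 ]
0.01 49 y [-0.0225  0.0247] mid 0.0011 z [0.0293 0.0367 0.0746]
0.03 96 y [-0.0236  0.0236] mid -0.0 z [0.0297 0.0406 0.0738]
0.05 80 y [-0.0233  0.0237] mid 0.0002 z [0.0279 0.0319 0.0364]
0.07 42 y [-0.0217  0.0236] mid 0.0009 z [0.0263 0.0322 0.0358]
block x [-0.0558  0.0704]
tray px 182 x [-0.0774  0.079 ] y [-0.033   0.0344]
```

View pics/side10c.png

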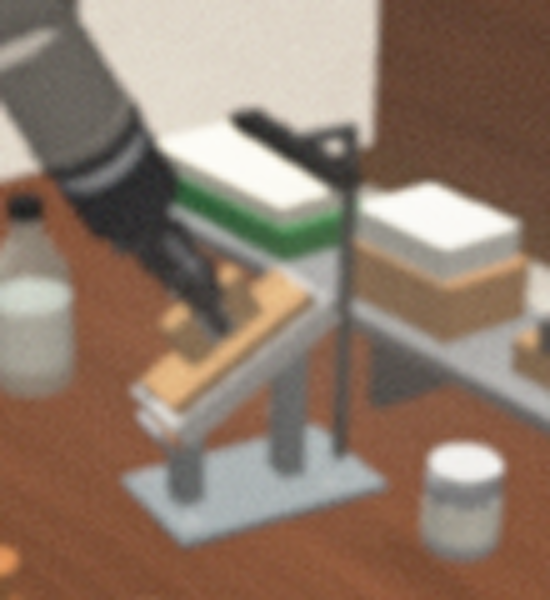

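View pics/top10c.png

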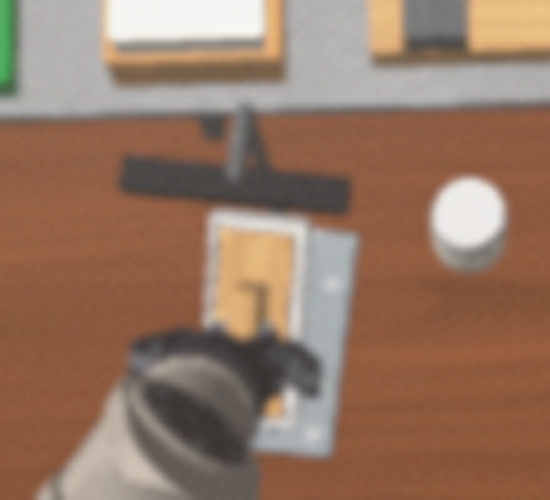

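The top view shows block A inside the tray walls with an even margin, crop (255,270), and there is no contact force. Lowering to the floor.

```bash
python3 -m jog '3 0 0 0 0 0 10;3 0 0 0 0 0 10;0 0 0 0 0 0 10;0 0 0 0 0 0 10'; python3 -m jog '1 0 0 0 0 0 10;0 0 0 0 0 0 10';python3 -m jog '1 0 0 0 0 0 10;0 0 0 0 0 0 10'; python3 -c "
from h import *
print(inrest(cur()[1]))"
```

```text
t: 18.65
eef_pos: [0.6401, 0.1562, 0.1431]
tool_rot: [0.637, -0.586, 0.394, 0.31]
contact_force: [-0.5, 0.4, -2.4]
gripper_width: 0.25
t: 18.85
eef_pos: [0.6407, 0.1562, 0.1424]
tool_rot: [0.638, -0.586, 0.393, 0.31]
contact_force: [0.6, -0.3, -2.8]
gripper_width: 0.248
t: 19.05
eef_pos: [0.6412, 0.1561, 0.1415]
tool_rot: [0.638, -0.586, 0.393, 0.31]
contact_force: [-0.1, -0.0, -3.0]
gripper_width: 0.25
[ 0.00459785 -0.00017353  0.03375876]
```

```bash
python3 -m jog '1 0 0 0 0 0 10;0 0 0 0 0 0 10';python3 -m jog '0.5 0 0 0 0 0 10;0 0 0 0 0 0 10';  python3 -c "
from h import *
print(inrest(cur()[1]))"
```

```text
t: 19.25
eef_pos: [0.6414, 0.1561, 0.1412]
tool_rot: [0.638, -0.585, 0.393, 0.31]
contact_force: [-7.1, -0.3, 5.2]
gripper_width: 0.249
t: 19.45
eef_pos: [0.6414, 0.1561, 0.1412]
tool_rot: [0.638, -0.585, 0.393, 0.31]
contact_force: [-12.8, -0.6, 13.6]
gripper_width: 0.249
[ 0.00462092 -0.00012569  0.03333533]
```

Floor contact. Release and back off along the normal.

```bash
python3 -m jog '0 0 0 0 0 0 25;0 0 0 0 0 0 32;0 0 0 0 0 0 40;0 0 0 0 0 0 45;0 0 0 0 0 0 45'; python3 -m jog '0 0 0 0 0 0 45;-10 0 0 0 0 0 45;-20 0 0 0 0 0 45;-40 0 0 0 0 0 45;-45 0 0 0 0 0 45'; python3 -m jog '-45 0 0 0 0 0 45;-10 40 20 0 0 0 45;-10 40 20 0 0 0 45;-10 40 20 0 0 0 45;-10 40 20 0 0 0 45'; python3 -m jog '0 0 0 0 0 0 45;0 0 0 0 0 0 45'; sed -i 's/(hsv\[...,0\]>8)/(hsv[...,0]>13)/' ab.py; python3 ab.py 11
```

```text
t: 19.95
eef_pos: [0.6421, 0.156, 0.1403]
tool_rot: [0.638, -0.586, 0.393, 0.309]
contact_force: [0.4, 0.3, -0.7]
gripper_width: 0.533
t: 20.45
eef_pos: [0.5834, 0.1631, 0.2402]
tool_rot: [0.637, -0.586, 0.394, 0.309]
contact_force: [0.6, 0.8, 0.4]
gripper_width: 0.525
t: 20.95
eef_pos: [0.4149, 0.2686, 0.2336]
tool_rot: [0.638, -0.585, 0.393, 0.309]
contact_force: [0.6, 0.7, 0.4]
gripper_width: 0.529
t: 21.15
eef_pos: [0.4159, 0.2686, 0.2333]
tool_rot: [0.637, -0.586, 0.393, 0.31]
contact_force: [1.9, 0.0, -0.8]
gripper_width: 0.525
shift in current tool axes mm [ 132.8 -155.8  -80.7] turn units [-0.03  0.03  0.04] | shift in target axes [ 132.5 -156.1  -80.7] dist 220 units 0.06
tcp rest [-0.1561  0.0807  0.2325] 0.5253393395980921 jaw/finger in rest [[0.004, -1.0, 0.003], [0.003, 0.003, 1.0], [-1.0, -0.004, 0.003]]
block px 486
-0.07 10 y [-0.0204  0.0177] mid -0.0014 z [0.0209 0.0238 0.0271]
-0.05 63 y [-0.0236  0.0237] mid 0.0001 z [0.0209 0.0246 0.0288]
-0.03 58 y [-0.0231  0.0248] mid 0.0008 z [0.0218 0.0265 0.0669]
-0.01 66 y [-0.0215  0.0258] mid 0.0022 z [0.0208 0.0338 0.0671]
0.01 76 y [-0.0241  0.0231] mid -0.0005 z [0.022  0.0293 0.0671]
0.03 94 y [-0.0224  0.0235] mid 0.0005 z [0.0216 0.0314 0.0663]
0.05 77 y [-0.0213  0.025 ] mid 0.0018 z [0.0204 0.0234 0.0267]
0.07 42 y [-0.0244  0.0227] mid -0.0009 z [0.0193 0.0229 0.0269]
block x [-0.0611  0.0688]
tray px 271 x [-0.0793  0.0788] y [-0.0329  0.0347]
```

View pics/side11c.png

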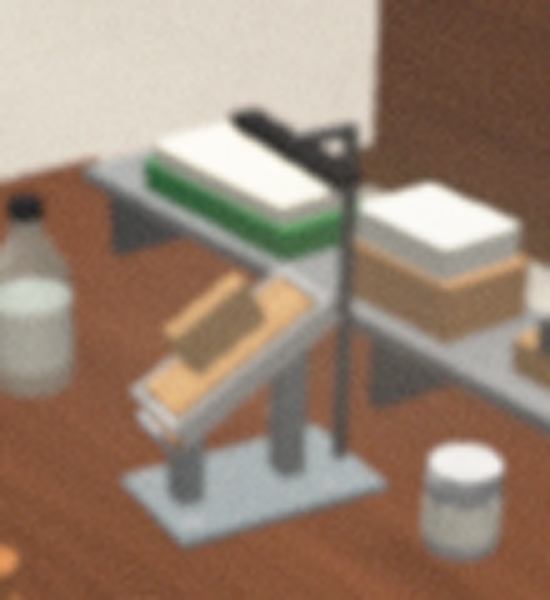

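View pics/top11c.png

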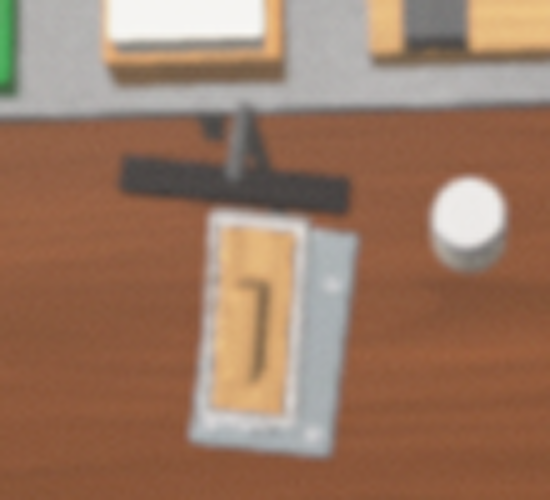

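The block lies flat in the tray: base top at 0.0235 along its length against 0.024 expected, and lateral offset about 0. The tray spans x from -79 to +79 mm, centred. Handing in.

```bash
python3 -c "
from station import bot
print(bot.hand_in())"
```

```text
the job is handed in; nothing more can be done
None
```

The tray is on the sloped bar with block A lying flat inside it, both released, and the job was handed in at about 21 s of the 70 s allowed. `hand_in()` gives no verdict, so the results below rest on my own last checks.

- **Tray:** gripped across its width, tilted 30 degrees under the lamp and released on the bar. At the end it measured about 0–3 mm from its position against the lip, within 1 mm of centre, and lying along the bar.
- **Block A:** it was the only block measuring 134 x 52 mm. I set it down until the contact force rose, then let go. Its base top measured about 23.5 mm above the bar face (24 expected), level along its length. It sat within about 2 mm of the tray's centre.
- **Other objects:** I never reached for or touched blocks B and C or the bystanders. I did not re-measure them after the placing, though B, C and the bystanders that showed in later pictures looked unmoved.
- **Readings that disagreed:** right after a move, the arm's position reading differed from the settled one by up to about 5 mm, so I corrected from settled readings and the camera. While still gripped, the tray touched the bar about 1 mm lower than calculated, which is within calibration error.

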